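# Trip-test the bench supply, reset it and switch on the marked socket

## Task

Do the safety check of the bench power console: press the yellow test button so that the red main lever drops, then lift the red lever back up until it latches and stays up. After that, throw the black selector lever over into the notch on the side of the green lamp next to it, never into the white lamp's notch. Leave the tools and wood lying around, and the cork block on the console's hood, where they are.

Things in the scene. Friction and masses are not known exactly. Their poses are not given: they have to be found in the camera images.
- console: grey bench power console fixed on the table, 200 mm deep, 340 mm wide. Origin: centre of its underside; x points away from its operator (roughly away from the robot), y to the operator's left, z up. On its sloping panel from left to right: yellow test button (y +117 mm), red main lever (y 0), black selector lever (y -105 mm)
- panel_centre (a point): centre of the aluminium control panel, 182 mm up the slope, 340 mm wide, sloping 35 degrees from level: low edge (z 44 mm) at console x -86 mm, high edge (z 149 mm) at x +64 mm. Axes: x up the slope, y as the console's, z the outward normal, in console axes (-0.574, 0, 0.819)
- hood_edge (a point): middle of the lower front edge of the black hood over the test button. Hood in console axes: x -12 to +100, y +75 to +160, z 195 to 225 mm; as seen from above its front edge lies 18 mm behind the button's centre, so the button can be pressed only with the tool tilted 20 to 50 degrees, coming from the operator's side (square to the panel is 35 degrees)
- button_top (a point): centre of the face of the yellow round test button, 38 mm across, standing 18 mm above its black collar (56 mm across), at console (-30, +117, +115) mm when out; it is pushed in square to the panel
- test_button (a joint): travel of the test button in m: 0 out, 0.010 fully in; spring 2 to 5.5 N; the main lever is let go at about 0.007; it dips and springs out again by itself as the main lever passes its latch
- lever_pivot (a point): point on the hinge axis of the red main lever (the axis runs along console y), at console (+11, 0, +126) mm; its axes are the panel's: x up the slope, y as the console's, z the panel's normal
- lever_grip (a point): middle of the red lever's handle, 75 mm from the hinge. The handle is a bar 28 mm wide (along y), 18 mm thick, from 42 to 102 mm from the hinge. Up, it stands straight up from the table (grip about 201 mm high); dropped, it reaches towards the operator, 21 degrees above level (grip about 153 mm high), 55 degrees from the panel
- main_lever (a joint): red main lever in rad: 0 up and latched, 1.2 dropped (turned towards the operator), -0.1 upper stop. A spring drives it down. When lifted it meets the latch ramp at about 0.4, needs about 5 N there at the handle, and must be taken past 0 (to about -0.06) to latch; otherwise it falls again when let go
- selector_pivot (a point): point on the hinge axis of the black selector lever (the axis runs up the panel's slope), at console (-29, -105, +96) mm; axes as the panel's
- selector_grip (a point): middle of the selector's round black handle, 26 mm diameter, from 45 to 95 mm from the hinge; this point is 75 mm from the hinge. In the middle position the lever stands square to the panel (35 degrees from upright, leaning to the operator; grip at console (-72, -105, +158) mm)
- selector (a joint): selector lever in rad: 0 middle (off), +0.62 fully over to console +y (operator's left), -0.62 fully over to -y; a sprung detent snaps it into the side notch past about 0.4; about 2 to 4 N at the handle
- lamp_green: green lamp lens, a ball of 26 mm diameter half sunk in the panel, origin at its centre, 52 mm left or right of the selector's pivot: the side to switch to. Left or right changes from day to day
- lamp_white: white lamp lens, same size, on the other side of the selector: the side to keep off
- chisel: wood-handled chisel lying in front of the console, 240 mm long, 26 mm thick; origin underneath at the ferrule, x along the blade
- sanding_block: loose cork block 70 x 45 x 30 mm lying on the console's hood; origin centre of underside
- tape: orange and black tape measure, 70 x 35 x 65 mm, to the left of the console; origin centre of underside
- offcut: pale wood offcut 120 x 70 x 35 mm to the right of the console; origin centre of underside
- clog: carved wooden clog, 200 x 75 x 68 mm, on the left of the table; origin centre of underside
- mallet: hammer lying on the right of the table, along its x axis
- glue: glue bottle, 70 mm diameter, 160 mm high, standing on the left; origin centre of underside
- rosette: carved flower-shaped wooden plate, 166 mm across, 14 mm thick, lying on the right; origin centre of underside

How it is judged:
By the outcome, as a careful person would: the job done as asked, in the order asked, and still so for the second after the job is handed in, with the robot touching nothing.
It also fails if it takes over 58 s, if anything falls off the work surface, if the arm or the gripper's body presses on something with over 40 N, if the wrist force passes 120 N, or if a joint passes its speed limit or range.

## Robot

A 6-joint arm with a two-finger parallel gripper is mounted at the origin on the work surface. World frame = base frame: x ahead of the robot, y to its left, z up, the work surface at z = 0. Lengths are in m, angles in degrees, forces in N, time in s.
With the tool pointing down it reaches from about 0.3 to 0.75 m from the base axis. Payload 8.5 kg.
Tool frame: the origin (TCP) lies between the finger pads; the fingertips stand 25 mm ahead of it and the grasp point (between the pads) lies 6 mm ahead of it; x points along the fingers, y is the direction in which the jaws open and shut, and the axes are right-handed (so a half turn about x gives the same grasp; the last joint's range is limited). The gripper opens to 85 mm and grips with 20 to 120 N. Pads are 22 mm wide; open, the fingers measure 114 mm over their backs; the gripper's body (76 mm by 85 mm) begins 54 mm behind the grasp point. The pads swing forward as they close: fully open they stand 13 mm farther back than shut.
Start: joints at [-87.852, 21.807, 74.336, -0, 83.858, -12.336], TCP at [0.138, -0.533, 0.256] pointing down, gripper open.
Joint ranges: [-178.18, 178.18], [-50.72, 133.34], [12.68, 142.11], [-81.47, 261.47], [9.98, 163.14], [-165.26, 165.26]. Speed limits (degrees/s): [136.94, 136.94, 180, 180, 180, 180].

## Interface

Orientations are given as a 3x3 rotation matrix whose columns are the frame's x, y, z axes.
In Python, from rig import sensors, get_image, workorder gives the robot as it stands.
- The arm moves only by the tool arm_command, never from a script. Its argument "plan" is a list that holds one entry, the list of rows, each a list of 6 numbers: the shift along the tool's x, y, z in units of 25 mm (1.0 is 25 mm), then the turn, a rotation vector about the tool's x, y, z in units of 6 degrees (1.0 is 6 degrees). In form: [[[dx, dy, dz, ax, ay, az], ...]]. A call has 1 to 10 rows; each row is the pose to reach, as a shift and turn from the pose commanded when the call began, along the tool's axes at that moment; what a row does not reach only later rows make up. A row lasts 1/10 s, in which the tool goes at most 50 mm and 8.59 degrees, less where a joint would pass 70% of its speed; a pose out of reach is approached as far as the arm can. A call with a gripper value outside its range is refused whole. "jaw" is the closure, from 0 (fully open) to 1 (shut), set as the call begins (left out, the last holds). The fingers move at their own pace and stop on an object; "newtons" is the grip in N (left out, the last holds). Time passes only in rows, so rows that repeat a pose let the fingers close. It gives the time, the measured TCP pose, the force and the opening at its end, in the units of the state.
- sensors.observe(): the state, without advancing time (a new reading comes with each control period).
- get_image(name): name is "side" or "top" or "wrist"; returns a dict with "img" (400x640x3 uint8, red, green, blue), "fx", "fy", "cx", "cy" (pixels), "T" (4x4, takes a point from camera to world coordinates). Camera axes: x right, y up, looking along -z (the intrinsics and any distortion apply to the point x, -y, -z); pixel columns grow to the right and rows downward; lengths in m; the calibration is good to about 2 mm. A picture is of the moment at which its call begins. There is no depth.
- workorder.close_job(): hands the job in, once; it reports no verdict.
The state is a dict: "time_s": time; "q": joint angles; "qvel": joint speeds; "joint_efforts": joint torques, N m; "position": TCP position; "tool_rot": TCP orientation; "ft_force": force on the tool from outside, world axes, zero at the start; "wrist_torque": the same for the moment, N m; "grip_width": finger opening in m.
Only numpy, scipy, OpenCV 4.12 (cv2) and the standard library are available. Lean on these libraries where they do the work, as an engineer would, in place of code of your own. Each camera call takes 0.05 s, during which the arm holds its last target. There are 200 camera calls.

## Working session

There is one attempt and no reset: what is moved stays moved. The work goes in short steps, Python scripts to look and compute and a tool call to move; the robot and the scene stay as the last step left them, time stands still between calls to the robot, and variables do not carry over. Pictures are saved under pics/ and viewed, about 8 in all and at most 12, crops included, and the job is handed in when it is done.

Besides the shell and the picture viewer there is one more tool, called after "Call:" in YAML: its name, and indented under it one key for each argument. arm_command: Moves the arm, as the interface text tells. Its arguments: {"type":"object","properties":{"plan":{"type":"array","items":{"type":"array","items":{"type":"array","items":{"type":"number"}}}},"jaw":{"type":"number"},"newtons":{"type":"number"}},"required":["plan"]}

```bash
mkdir -p pics
python3 - <<'E'
from rig import sensors,get_image
import cv2,numpy as np
s=sensors.observe();print(s)
for n in("top","side"):
    d=get_image(n);cv2.imwrite(f"pics/{n}0.png",d["img"][:,:,::-1]);print(n,d["fx"],d["fy"],d["cx"],d["cy"],np.round(d["T"],4).tolist(),[k for k in d])
E
```

```text
{'time_s': 0.0, 'q': array([-8.78534006e+01,  2.18396691e+01,  7.43849444e+01,  2.59793228e-04,
        8.38595310e+01, -1.23378310e+01]), 'qvel': array([-0.03585754,  0.05609057, -0.0041484 ,  0.00993968,  0.13026038,
       -0.01720391]), 'joint_efforts': array([-3.63319596e-04, -4.48455548e+01, -2.31273866e+01, -1.50604083e-04,
        4.80536124e-03, -1.06469747e-05]), 'position': array([ 0.13753381, -0.53225134,  0.25572302]), 'tool_rot': array([[-5.05034406e-05,  2.50116400e-01, -9.68215773e-01],
       [ 1.46773690e-03, -9.68214713e-01, -2.50116203e-01],
       [-9.99998922e-01, -1.43371774e-03, -3.18206895e-04]]), 'ft_force': array([ 0.01355943, -0.14639681,  0.72125184]), 'wrist_torque': array([-0.0182744 , -0.01107119,  0.0431084 ]), 'grip_width': 0.08533303046279386}
top 421.0763856088339 421.0763856088339 317.53286556387434 196.95748538842219 [[-0.0051, 0.988, -0.1544, 0.3146], [-1.0, -0.0047, 0.0027, -0.0044], [0.002, 0.1544, 0.988, 1.5027], [0.0, 0.0, 0.0, 1.0]] ['img', 'fx', 'fy', 'cx', 'cy', 'T']
side 395.34914312394534 395.34914312394534 317.14699978028204 201.94739928955593 [[-0.9342, 0.1837, -0.3056, 0.092], [-0.3562, -0.5209, 0.7757, 1.0636], [-0.0167, 0.8336, 0.5521, 0.9124], [0.0, 0.0, 0.0, 1.0]] ['img', 'fx', 'fy', 'cx', 'cy', 'T']
```

View pics/top0.png

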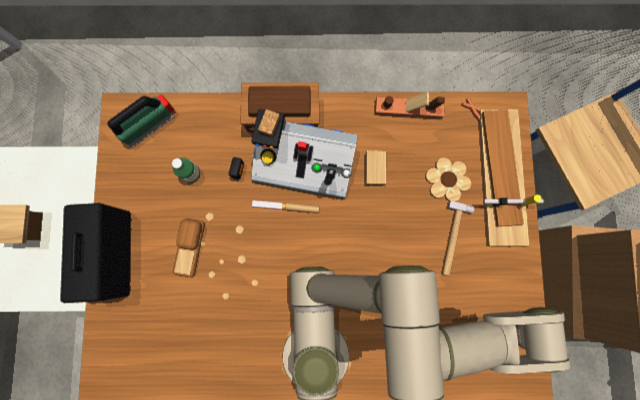

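View pics/side0.png

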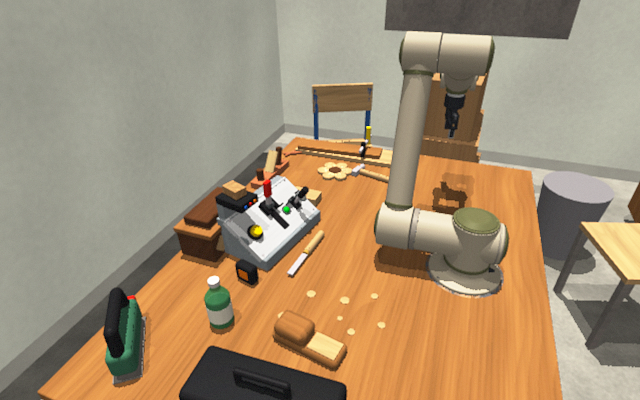

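The console sits at about px (305,160) in the top view, yawed a little clockwise. The green lamp is at about (317,168), left of the selector (console +y), and the white lamp at about (347,173). I'll zoom in to get precise points.

Run:
```python
import cv2,numpy as np
a=cv2.imread("pics/top0.png")[100:205,240:365];b=cv2.imread("pics/side0.png")[165:270,205:330]
a=cv2.resize(a,None,fx=6.4,fy=6.4,interpolation=cv2.INTER_CUBIC)[:600,:800];b=cv2.resize(b,None,fx=6.4,fy=6.4,interpolation=cv2.INTER_CUBIC)[:600,:800]
def grid(m,x0,y0):
    for x in range(0,125,10): cv2.putText(m,str(x0+x),(int(x*6.4),10),0,.4,(0,0,255),1);cv2.line(m,(int(x*6.4),0),(int(x*6.4),600),(255,255,0),1) 
    for y in range(0,94,10): cv2.putText(m,str(y0+y),(0,int(y*6.4)+4),0,.4,(0,0,255),1);cv2.line(m,(0,int(y*6.4)),(800,int(y*6.4)),(255,255,0),1)
    return m
cv2.imwrite("pics/c1.png",grid(a,240,100));cv2.imwrite("pics/c2.png",grid(b,205,165))
```

```text
(no output)
```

View pics/c1.png

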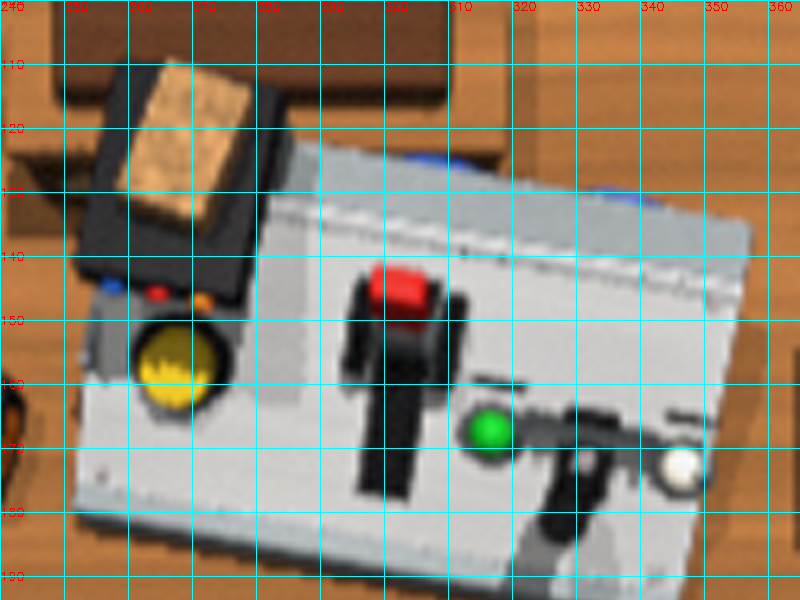

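View pics/c2.png

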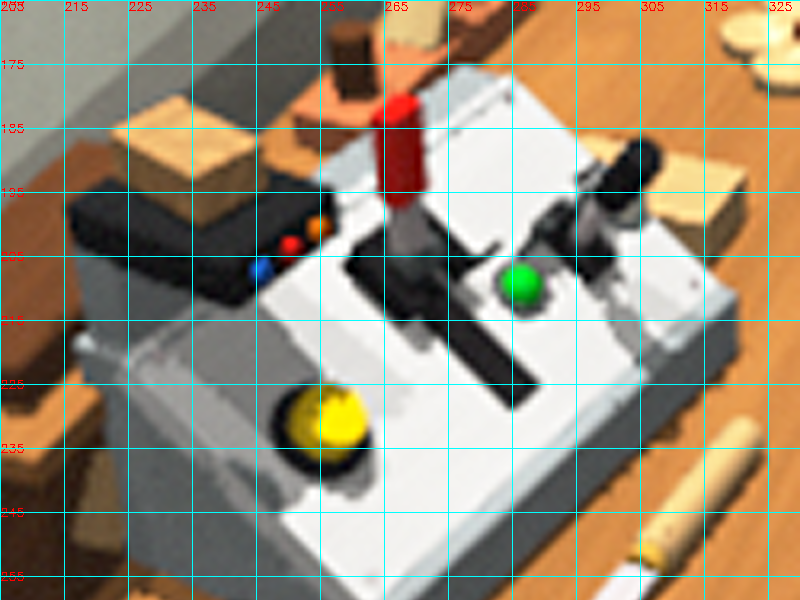

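Top view: green lamp (316.9,167.2), white lamp (346.7,172.8), button face (268.1,156.3), lever top (302.2,144.8) and selector tip (327,182.5). Side view: green lamp (286.4,209.2), button (257,230.6), lever top (267.8,182) and selector tip (305,191). Next I'll fit the console pose to these.

```bash
cat > h.py <<'E'
import numpy as np
from scipy.optimize import least_squares
from scipy.spatial.transform import Rotation as R
def proj(d,P):
    T=np.array(d["T"]);c=(np.asarray(P)-T[:3,3])@T[:3,:3]
    return np.array([d["cx"]+d["fx"]*c[0]/-c[2], d["cy"]+d["fy"]*-c[1]/-c[2]])
def C(p,P): # console mm -> world m
    P=np.asarray(P)/1000.;c,s=np.cos(p[2]),np.sin(p[2])
    return np.array([p[0]+c*P[0]-s*P[1],p[1]+s*P[0]+c*P[1],P[2]])
def fit(obs,p0=(0.75,0.05,-.15)):
    f=lambda p:np.concatenate([(proj(d,C(p,P))-uv) for d,P,uv in obs])
    r=least_squares(f,p0,loss="soft_l1");return r.x,f(r.x).reshape(-1,2)
PTS=dict(green=(-25,-53,90),white=(-25,-157,90),btn=(-30,117,115),lev=(11,0,228),sel=(-83.5,-105,174))
E
python3 - <<'E'
from h import *
from rig import get_image
t=get_image("top");s=get_image("side")
o=[(t,PTS[k],uv) for k,uv in dict(green=(316.9,167.2),white=(346.7,172.8),btn=(268.1,156.3),lev=(302.2,144.8),sel=(327.,182.5)).items()]
q=[(s,PTS[k],uv) for k,uv in dict(green=(286.4,209.2),btn=(257.,230.6),lev=(267.8,182),sel=(305,191)).items()]
for ob in (o,q,o+q):
    p,r=fit(ob);print(p,np.degrees(p[2]));print(r.round(1).tolist())
E
```

```text
[ 0.67423699  0.04043381 -0.22140161] -12.685377665901113
[[-0.3, 0.2], [-0.4, 1.0], [-0.8, 0.3], [0.4, -1.9], [1.5, -0.2]]
[ 0.66714627  0.04783265 -0.19728523] -11.303610836662996
[[-0.0, 1.7], [0.0, -0.3], [-1.5, 0.2], [1.9, -1.9]]
[ 0.67190606  0.04145176 -0.2027265 ] -11.615372780171974
[[-0.4, 0.6], [-0.4, 0.8], [-1.1, 1.6], [-0.0, -1.1], [1.8, 0.0], [-0.4, 0.5], [-0.5, -1.7], [-1.9, -1.0], [1.4, -2.9]]
```

The console is at roughly (0.672, 0.041), yaw −12°, and the green lamp is on +y. I'll lift clear, swing over to the console and refine the pose with the wrist camera.

Call:
arm_command:
  plan:
    - [[-3, 0, 0, -1.4, 0, 0], [-5, 0, 0, -2.8, 0, 0], [-6.5, 0, 0, -4.2, 0, 0], [-6.5, -9.2, -9.9, -12.8, 0, 0], [-6.5, -9.2, -9.9, -12.8, 0, 0], [-6.5, -9.2, -9.9, -12.8, 0, 0], [-6.5, -9.2, -9.9, -12.8, 0, 0], [-6.5, -9.2, -9.9, -12.8, 0, 0], [-6.5, -9.2, -9.9, -12.8, 0, 0], [-6.5, -9.2, -9.9, -12.8, 0, 0]]
  jaw: 1
  newtons: 40

```text
time_s: 1.2
position: [0.3204, -0.2454, 0.4191]
tool_rot: [[0.001, 1.0, 0.028], [-0.0, 0.028, -1.0], [-1.0, 0.001, 0.0]]
ft_force: [0.9, -1.1, 0.2]
grip_width: -0.0002
```

Call:
arm_command:
  plan:
    - [[0, 7.4, -11.6, -12.8, 0, 0], [0, 7.4, -11.6, -12.8, 0, 0], [0, 7.4, -11.6, -12.8, 0, 0], [0, 7.4, -11.6, -12.8, 0, 0], [0, 7.4, -11.6, -12.8, 0, 0], [0, 7.4, -11.6, -12.8, 0, 0], [0, 7.4, -11.6, -12.8, 0, 0], [0, 7.4, -11.6, -12.8, 0, 0], [0, 7.4, -11.6, -12.8, 0, 0], [0, 7.4, -11.6, -12.8, 0, 0]]

```text
time_s: 2.2
position: [0.4982, 0.0465, 0.4185]
tool_rot: [[-0.001, 0.205, 0.979], [0.0, 0.979, -0.205], [-1.0, -0.0, -0.001]]
ft_force: [0.4, -0.5, -0.2]
grip_width: 0.0
```

Run:
```python
from rig import sensors,get_image
import cv2,numpy as np
s=sensors.observe();print(s["q"],s["position"],s["tool_rot"].round(3).tolist())
d=get_image("wrist");np.save("w1.npy",d,allow_pickle=True);cv2.imwrite("pics/w1.png",d["img"][:,:,::-1]);print(d["fx"],d["cx"],d["cy"],np.round(d["T"],3).tolist())
```

```text
[-8.24565847e+00  1.30084086e+01  6.10037792e+01 -1.73309621e-03
  1.06027037e+02 -8.64444104e+01] [0.49816254 0.04652895 0.41852234] [[-0.001, 0.205, 0.979], [0.0, 0.979, -0.205], [-1.0, -0.0, -0.001]]
301.1990343830652 317.19129001851417 202.02625129577848 [[0.204, -0.927, -0.315, 0.417], [0.979, 0.193, 0.066, 0.063], [-0.001, -0.322, 0.947, 0.536], [0.0, 0.0, 0.0, 1.0]]
```

View pics/w1.png

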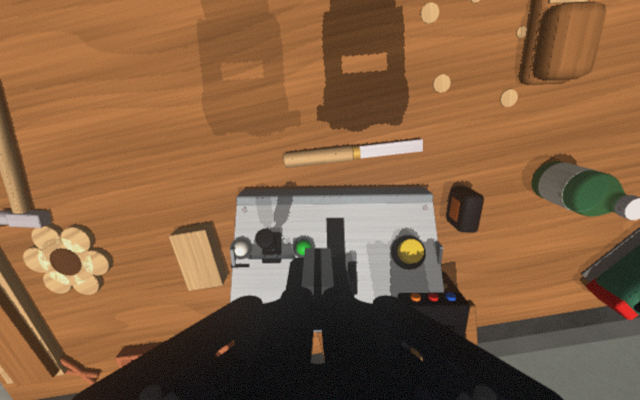

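The wrist view from the operator side shows white lamp (242,246), green lamp (304,248), button (411,250) and panel front corners (≈237,193 and 433,192). I'll refine with colour centroids.

Run:
```python
from h import *
from rig import get_image
import cv2
w=np.load("w1.npy",allow_pickle=True).item();t=get_image("top");s=get_image("side")
def cen(d,lo,hi,box):
    x0,y0,x1,y1=box;h=cv2.cvtColor(d["img"][y0:y1,x0:x1],cv2.COLOR_RGB2HSV);m=cv2.inRange(h,lo,hi)
    n,l,st,c=cv2.connectedComponentsWithStats(m);i=1+st[1:,4].argmax();return c[i]+[x0,y0],st[i].tolist()
Y=((20,120,60),(35,255,255));G=((45,120,60),(80,255,255));r={}
for nm,d,b in(("w",w,(390,225,440,275)),("t",t,(255,145,285,170)),("s",s,(240,218,275,245))): r[nm,"btn"]=cen(d,*Y,b)
for nm,d,b in(("w",w,(290,235,320,262)),("t",t,(310,160,325,176)),("s",s,(278,200,296,218))): r[nm,"green"]=cen(d,*G,b)
for k,v in r.items(): print(k,v[0].round(1),v[1])
D=dict(w=w,t=t,s=s)
ob=[(D[k[0]],PTS[k[1]],v[0]) for k,v in r.items()]+[(w,PTS["white"],(242,246.5)),(t,PTS["white"],(346.7,172.8))]
for o in (ob,[x for x in ob if x[0] is w],[x for x in ob if x[0] is not w]):
    p,q=fit(o);print(p.round(4),np.degrees(p[2]).round(2),q.round(1).tolist())
p,_=fit(ob);print("corners",proj(w,C(p,(-86,170,44))),proj(w,C(p,(-86,-170,44))),"sel tip",proj(w,C(p,PTS["sel"])),"levtop t,s",proj(t,C(p,PTS["lev"])),proj(s,C(p,PTS["lev"])))
```

```text
Traceback (most recent call last):
ValueError: attempt to get argmax of an empty sequence
```

```bash
cat > m.py <<'E'
from h import *
from rig import get_image
import cv2
w=np.load("w1.npy",allow_pickle=True).item();t=get_image("top");s=get_image("side")
t["img"]=cv2.imread("pics/top0.png")[:,:,::-1];s["img"]=cv2.imread("pics/side0.png")[:,:,::-1]
def cen(d,lo,hi,box):
    x0,y0,x1,y1=box;h=cv2.cvtColor(np.ascontiguousarray(d["img"][y0:y1,x0:x1]),cv2.COLOR_RGB2HSV);m=cv2.inRange(h,lo,hi)
    n,l,st,c=cv2.connectedComponentsWithStats(m);i=1+st[1:,4].argmax();return c[i]+[x0,y0],st[i].tolist()
Y=((20,120,60),(35,255,255));G=((45,120,60),(80,255,255));r={}
for nm,d,b in(("w",w,(390,225,440,275)),("t",t,(255,145,285,170)),("s",s,(240,218,275,245))): r[nm,"btn"]=cen(d,*Y,b)
for nm,d,b in(("w",w,(290,235,320,262)),("t",t,(310,160,325,176)),("s",s,(278,200,296,218))): r[nm,"green"]=cen(d,*G,b)
for k,v in r.items(): print(k,v[0].round(1),v[1])
D=dict(w=w,t=t,s=s)
ob=[(D[k[0]],PTS[k[1]],v[0]) for k,v in r.items()]+[(w,PTS["white"],(242,246.5)),(t,PTS["white"],(346.7,172.8))]
for o in (ob,[x for x in ob if x[0] is w],[x for x in ob if x[0] is not w]):
    p,q=fit(o);print(p.round(4),np.degrees(p[2]).round(2),q.round(1).tolist())
p,_=fit(ob);print("corners",proj(w,C(p,(-86,170,44))),proj(w,C(p,(-86,-170,44))),"sel tip",proj(w,C(p,PTS["sel"])),"levtop t,s",proj(t,C(p,PTS["lev"])),proj(s,C(p,PTS["lev"])))
E
python3 m.py
```

```text
('w', 'btn') [410.5 250.8] [8, 13, 26, 26, 521]
('t', 'btn') [267.  157.1] [6, 6, 12, 13, 120]
('s', 'btn') [255.6 230.6] [10, 7, 12, 12, 118]
('w', 'green') [302.3 246.8] [6, 6, 15, 14, 134]
('t', 'green') [316.1 167.1] [3, 4, 7, 7, 41]
('s', 'green') [286.2 208.9] [5, 6, 7, 7, 33]
[ 0.6722  0.0404 -0.2037] -11.67 [[1.2, 0.5], [0.3, 0.7], [0.9, -1.9], [1.3, 0.1], [0.7, 0.6], [-0.2, 0.7], [-1.5, 0.5], [-0.1, 0.8]]
[ 0.6713  0.0393 -0.2028] -11.62 [[0.4, 0.1], [0.6, -0.2], [-2.3, 0.2]]
[ 0.6741  0.0415 -0.2021] -11.58 [[-0.1, 0.2], [0.3, -1.8], [0.4, 0.0], [-0.8, 0.7], [-0.4, 0.2]]
corners [433.48938955 202.64363024] [236.45982902 202.9236213 ] sel tip [260.76841426 236.58250385] levtop t,s [302.5155365  143.56861011] [265.9456603  180.85043727]
```

```bash
cat > mv.py <<'E'
from h import *
from rig import sensors
P0=(0.6722,0.0403,np.radians(-11.65))
Rc=R.from_euler("z",P0[2]).as_matrix()
def tool(tilt,roll=0): # tool x = down tilted forward by tilt deg; y = console y; roll: turn about tool x
    B=np.array([[0,0,1],[0,1,0],[-1,0,0]],float) # cols x=(0,0,-1), y=(0,1,0), z=(1,0,0)
    return Rc@B@R.from_euler("y",-tilt,degrees=True).as_matrix()@R.from_euler("x",roll,degrees=True).as_matrix()
def rows(targets,ref=None):
    """targets: (console mm of point, ahead mm of TCP, rotation) -> rows relative to current (or ref) pose"""
    s=sensors.observe();p,Q=(s["position"],s["tool_rot"]) if ref is None else ref
    for P,a,T in targets:
        tcp=C(P0,P)-T[:,0]*a/1000
        d=Q.T@(tcp-p)/0.025;v=R.from_matrix(Q.T@T).as_rotvec(degrees=True)/6
        print(np.round(np.r_[d,v],2).tolist())
def here(a=25):
    s=sensors.observe();p=s["position"]+s["tool_rot"][:,0]*a/1000
    l=Rc.T@(p-[P0[0],P0[1],0])*1000
    print("t",s["time_s"],"q",s["q"].round(1),"point in console",l.round(1),"F_console",(Rc.T@s["ft_force"]).round(1),"tilt",np.degrees(np.arctan2((Rc.T@s["tool_rot"][:,0])[0],-s["tool_rot"][2,0])).round(1),"w",round(s["grip_width"],4))
N=np.array([-.574,0,.819])
E
python3 - <<'E'
from mv import *
here();b=np.array([-30,117,115])
rows([(b+40*N,25,tool(35)),(b+3*N,25,tool(35))])
E
```

```text
t 2.45 q [ -8.3  13.   61.   -0.  106.  -86.3] point in console [-171.7  -29.7  393.9] F_console [-0.5 -0.9  1.2] tilt 0.0 w 0.0001
[10.03, 5.9, 4.13, -0.07, -5.83, 0.02]
[11.24, 5.9, 4.98, -0.07, -5.83, 0.02]
```

Call:
arm_command:
  plan:
    - [[4, 5.9, 1.5, 0, -2.9, 0], [10, 5.9, 4.1, 0, -5.83, 0], [10, 5.9, 4.1, 0, -5.83, 0], [10, 5.9, 4.1, 0, -5.83, 0], [10, 5.9, 4.1, 0, -5.83, 0], [10, 5.9, 4.1, 0, -5.83, 0], [10, 5.9, 4.1, 0, -5.83, 0], [10, 5.9, 4.1, 0, -5.83, 0], [10, 5.9, 4.1, 0, -5.83, 0], [10, 5.9, 4.1, 0, -5.83, 0]]

```text
time_s: 3.45
position: [0.6292, 0.1689, 0.1708]
tool_rot: [[0.563, 0.207, 0.8], [-0.118, 0.978, -0.17], [-0.818, 0.001, 0.575]]
ft_force: [0.4, -0.7, 1.1]
grip_width: -0.0001
```

Run:
```python
from mv import *
here();b=np.array([-30,117,115])
rows([(b,25,tool(35)),(b-11*N,25,tool(35))])
from rig import get_image
import cv2
d=get_image("side");a=d["img"][130:280,190:350,::-1];w=get_image("wrist")["img"][100:400,120:520,::-1]
cv2.imwrite("pics/p2.png",np.hstack([cv2.resize(a,(400,375)),cv2.resize(w,(400,375))]))
```

```text
t 3.45 q [  8.8  27.8  87.8 -21.9  33.  -54.1] point in console [-53.7 117.2 150.4] F_console [ 0.5 -0.6  1.1] tilt 35.1 w -0.0001
[1.7, -0.01, -0.03, -0.05, 0.02, 0.02]
[2.14, -0.0, -0.04, -0.05, 0.02, 0.02]
```

View pics/p2.png

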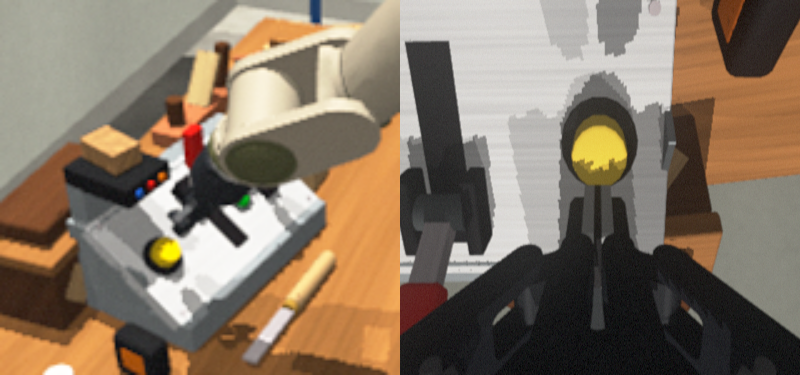

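Run:
```python
from mv import *
from rig import get_image
s=get_image("side");st=sensors.observe();Q=st["tool_rot"];p=st["position"]
for d in range(0,400,50): print(d,proj(s,p-Q[:,0]*d/1000).round(0),(Rc.T@(p-Q[:,0]*d/1000-[P0[0],P0[1],0])*1000).round(0))
print("lever top",proj(s,C(P0,PTS["lev"])))
```

```text
0 [264. 219.] [-68. 117. 171.]
50 [270. 211.] [-97. 117. 212.]
100 [276. 202.] [-126.  117.  253.]
150 [283. 194.] [-155.  117.  294.]
200 [290. 184.] [-183.  118.  335.]
250 [298. 174.] [-212.  118.  376.]
300 [306. 164.] [-241.  118.  416.]
350 [315. 152.] [-270.  118.  457.]
lever top [265.95302107 180.84010698]
```

Call:
arm_command:
  plan:
    - [[0.5, 0, 0, 0, 0, 0], [1.0, 0, 0, 0, 0, 0], [1.4, 0, 0, 0, 0, 0], [1.7, 0, 0, 0, 0, 0], [1.8, 0, 0, 0, 0, 0], [1.9, 0, 0, 0, 0, 0], [1.95, 0, 0, 0, 0, 0], [1.95, 0, 0, 0, 0, 0]]

```text
time_s: 4.4
position: [0.6559, 0.1636, 0.1288]
tool_rot: [[0.56, 0.206, 0.802], [-0.118, 0.978, -0.169], [-0.82, -0.0, 0.573]]
ft_force: [-3.8, 0.6, 1.7]
grip_width: -0.0001
```

Run:
```python
from mv import *
here()
from rig import get_image
import cv2
d=get_image("wrist");h=cv2.cvtColor(d["img"],cv2.COLOR_RGB2HSV);m=cv2.inRange(h,(0,150,60),(6,255,255))|cv2.inRange(h,(174,150,60),(179,255,255))
n,l,st,c=cv2.connectedComponentsWithStats(m);print([(st[i].tolist(),c[i].round(0).tolist()) for i in range(1,n) if st[i,4]>80])
```

```text
t 4.4 q [  7.9  32.9  86.5 -23.3  29.4 -53. ] point in console [-26.6 117.4 108.3] F_console [-3.9 -0.2  1.7] tilt 34.9 w -0.0001
[([0, 309, 93, 66, 3134], [46.0, 341.0])]
```

Call:
arm_command:
  plan:
    - [[0.05, 0, 0, 0, 0, 0], [0.1, 0, 0, 0, 0, 0], [0.14, 0, 0, 0, 0, 0], [0.14, 0, 0, 0, 0, 0]]

```text
time_s: 4.85
position: [0.6568, 0.1635, 0.1276]
tool_rot: [[0.561, 0.206, 0.802], [-0.119, 0.978, -0.169], [-0.819, -0.001, 0.573]]
ft_force: [-19.7, -0.4, 16.3]
grip_width: -0.0001
```

Run:
```python
from mv import *
here()
from rig import get_image
import cv2
d=get_image("wrist");h=cv2.cvtColor(d["img"],cv2.COLOR_RGB2HSV);m=cv2.inRange(h,(0,150,60),(6,255,255))|cv2.inRange(h,(174,150,60),(179,255,255))
n,l,st,c=cv2.connectedComponentsWithStats(m);print([(st[i].tolist(),c[i].round(0).tolist()) for i in range(1,n) if st[i,4]>80])
for k in (-80,-40,0): print(proj(d,C(P0,(11,k and 0,201))),proj(d,C(P0,(-59,0,153))))
```

```text
t 4.85 q [  7.8  33.   86.4 -23.4  29.2 -52.9] point in console [-25.6 117.5 107.1] F_console [-19.2  -4.4  16.3] tilt 35.0 w -0.0001
[([0, 309, 91, 64, 3318], [44.0, 340.0])]
[ 59.0526034  490.48618039] [ -8.75712968 342.01524385]
[ 59.0526034  490.48618039] [ -8.75712968 342.01524385]
[ 59.0526034  490.48618039] [ -8.75712968 342.01524385]
```

The button has bottomed at about 25 N, and the red handle appears at the dropped location (predicted row 342, seen 340). I'll retract and confirm.

Call:
arm_command:
  plan:
    - [[-0.5, 0, 0, 0, 0, 0], [-2, 0, 0, 0, 0, 0], [-4, 0, 0, 0, 0, 0], [-5.5, 0, 0, 0, 0, 0], [-5.5, -2, 0, 0, 0, 0], [-5.5, -4, 0, 0, 0, 0], [-5.5, -4.6, 0, 0, 0, 0], [-5.5, -4.6, 0, 0, 0, 0]]
  jaw: 0.3

```text
time_s: 5.7
position: [0.5572, 0.065, 0.2394]
tool_rot: [[0.562, 0.209, 0.8], [-0.12, 0.978, -0.172], [-0.819, 0.0, 0.574]]
ft_force: [0.4, -0.4, -0.6]
grip_width: 0.0598
```

Run:
```python
from mv import *
here(6)
from rig import get_image
import cv2
w=get_image("wrist");a=get_image("side")["img"][130:280,190:350,::-1]
cv2.imwrite("pics/p3.png",np.hstack([cv2.resize(a,(400,375)),cv2.resize(w["img"][:,:,::-1],(400,250))[:0].reshape(0,400,3) if 0 else cv2.resize(w["img"][100:400,120:520,::-1],(400,375))]))
l=lambda a,s:np.array([11-s*np.sin(a),0,126+s*np.cos(a)])
print([proj(w,C(P0,l(1.2,s))).round(0).tolist() for s in(42,102)])
# grasp options at dropped lever, 88 mm from hinge
for tl in (45,55): rows([(l(1.2,120),6,tool(tl)),(l(1.2,88),6,tool(tl))])
```

```text
t 5.7 q [ -3.3  14.   97.   -8.9  34.6 -75.5] point in console [-114.1    1.   234.5] F_console [ 0.5 -0.3 -0.6] tilt 35.1 w 0.0598
[[318.0, 218.0], [317.0, 200.0]]
[2.43, -0.12, -1.09, -0.04, -1.66, 0.03]
[3.49, -0.11, -0.38, -0.04, -1.66, 0.03]
[2.44, -0.12, -1.13, -0.04, -3.33, 0.03]
[3.5, -0.11, -0.42, -0.04, -3.33, 0.03]
```

View pics/p3.png

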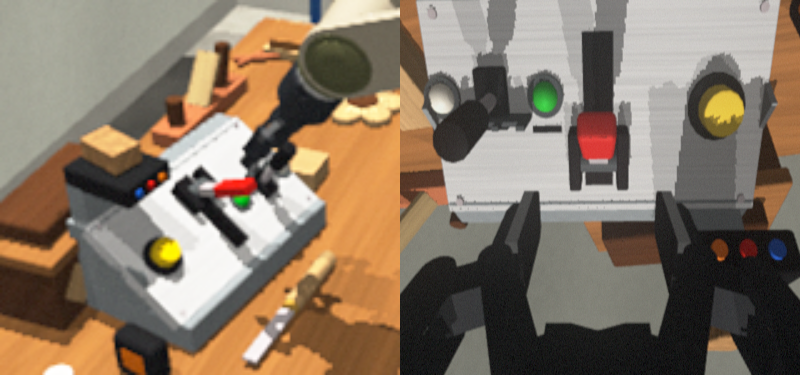

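Confirmed: the lever is dropped and centred between the open fingers. The green lamp is on the lever's +y side of the selector. I'll grasp the handle with the tool at 45° tilt.

Call:
arm_command:
  plan:
    - [[1, -0.1, -0.6, 0, -0.8, 0], [2.4, -0.1, -1.1, 0, -1.66, 0], [2.8, -0.1, -0.8, 0, -1.66, 0], [3.2, -0.1, -0.6, 0, -1.66, 0], [3.5, -0.1, -0.4, 0, -1.66, 0], [3.5, -0.1, -0.4, 0, -1.66, 0]]

```text
time_s: 6.4
position: [0.6004, 0.0569, 0.1636]
tool_rot: [[0.692, 0.206, 0.691], [-0.146, 0.979, -0.146], [-0.707, 0.0, 0.708]]
ft_force: [0.5, -0.5, 0.1]
grip_width: 0.0596
```

Call:
arm_command:
  plan:
    - [[0, 0, 0, 0, 0, 0], [0, 0, 0, 0, 0, 0], [0, 0, 0, 0, 0, 0], [0, 0, 0, 0, 0, 0], [0, 0, 0, 0, 0, 0], [0, 0, 0, 0, 0, 0]]
  jaw: 1
  newtons: 30

```text
time_s: 7.0
position: [0.5982, 0.0561, 0.1635]
tool_rot: [[0.691, 0.207, 0.693], [-0.148, 0.978, -0.146], [-0.708, -0.002, 0.706]]
ft_force: [-4.0, -4.6, 5.1]
grip_width: 0.0278
```

Run:
```python
from mv import *
here(6)
l=lambda a,s:np.array([11-s*np.sin(a),0,126+s*np.cos(a)])
s=sensors.observe();p=s["position"]+s["tool_rot"][:,0]*.006
c=Rc.T@(p-[P0[0],P0[1],0])*1000;v=c-[11,0,126];sr=np.hypot(v[0],v[2]);a=np.arctan2(-v[0],v[2]);print(sr,a)
for x in np.linspace(1.2,-.08,11): t=l(x,sr);t[1]=c[1];print(round(x,2),end=" ");rows([(t,6,tool(45-np.degrees(1.2-x)*0.6))])
```

```text
t 7.0 q [ -3.6  23.5 103.8 -36.6  10.1 -47.9] point in console [-71.5   0.5 159.3] F_console [-3.  -5.3  5.1] tilt 44.9 w 0.0278
88.94445799650055 1.1871503204762668
1.2 [0.02, -0.0, -0.04, -0.03, -0.01, 0.05]
1.07 [-0.14, -0.0, 0.4, -0.03, 0.72, 0.05]
0.94 [-0.24, -0.0, 0.87, -0.03, 1.46, 0.05]
0.82 [-0.28, 0.0, 1.34, -0.03, 2.19, 0.04]
0.69 [-0.26, 0.0, 1.81, -0.03, 2.92, 0.04]
0.56 [-0.18, 0.0, 2.28, -0.03, 3.66, 0.04]
0.43 [-0.04, 0.01, 2.73, -0.04, 4.39, 0.04]
0.3 [0.15, 0.01, 3.16, -0.04, 5.12, 0.04]
0.18 [0.4, 0.01, 3.57, -0.04, 5.86, 0.04]
0.05 [0.69, 0.01, 3.94, -0.04, 6.59, 0.04]
-0.08 [1.03, 0.02, 4.27, -0.04, 7.32, 0.04]
```

Call:
arm_command:
  plan:
    - [[-0.07, 0, 0.2, 0, 0.36, 0], [-0.14, 0, 0.4, 0, 0.72, 0], [-0.2, 0, 0.63, 0, 1.1, 0], [-0.24, 0, 0.87, 0, 1.46, 0], [-0.27, 0, 1.1, 0, 1.82, 0], [-0.28, 0, 1.34, 0, 2.19, 0], [-0.27, 0, 1.58, 0, 2.55, 0], [-0.26, 0, 1.81, 0, 2.92, 0]]

```text
time_s: 7.8
position: [0.6235, 0.051, 0.1983]
tool_rot: [[0.443, 0.207, 0.872], [-0.095, 0.978, -0.183], [-0.891, -0.002, 0.453]]
ft_force: [-2.1, -1.2, -5.5]
grip_width: 0.0277
```

```bash
cat > arc.py <<'E'
from mv import *
import sys
here(6)
l=lambda a,s:np.array([11-s*np.sin(a),0,126+s*np.cos(a)])
s=sensors.observe();p=s["position"]+s["tool_rot"][:,0]*.006
c=Rc.T@(p-[P0[0],P0[1],0])*1000;v=c-[11,0,126];print("r,angle",np.hypot(v[0],v[2]),np.arctan2(-v[0],v[2]))
for x in map(float,sys.argv[1:]): t=l(x,88.9);t[1]=c[1];print(round(x,2),end=" ");rows([(t,6,tool(45-np.degrees(1.2-x)*0.6))])
E
python3 arc.py .56 .43 .3 .18 .05 -.05 -.08 -.1
```

```text
t 7.8 q [ -4.9  23.8  86.   -4.7  43.5 -80.4] point in console [-47.1   0.6 192.9] F_console [-1.8 -1.6 -5.5] tilt 27.0 w 0.0277
r,angle 88.63488126400064 0.7152942735838301
0.56 [-0.1, 0.0, 0.56, -0.03, 0.66, 0.03]
0.43 [-0.11, 0.0, 1.04, -0.04, 1.41, 0.03]
0.3 [-0.06, 0.0, 1.52, -0.04, 2.15, 0.03]
0.18 [0.04, 0.01, 1.95, -0.04, 2.84, 0.03]
0.05 [0.21, 0.01, 2.4, -0.04, 3.58, 0.03]
-0.05 [0.38, 0.01, 2.73, -0.04, 4.16, 0.03]
-0.08 [0.43, 0.01, 2.82, -0.04, 4.33, 0.03]
-0.1 [0.47, 0.01, 2.89, -0.04, 4.44, 0.03]
```

Call:
arm_command:
  plan:
    - [[-0.08, 0, 0.3, 0, 0.33, 0], [-0.1, 0, 0.56, 0, 0.66, 0], [-0.11, 0, 0.8, 0, 1.03, 0], [-0.11, 0, 1.04, 0, 1.41, 0], [-0.06, 0, 1.5, 0, 2.15, 0], [0.04, 0, 1.95, 0, 2.84, 0], [0.21, 0, 2.4, 0, 3.58, 0], [0.3, 0, 2.57, 0, 3.87, 0], [0.38, 0, 2.75, 0, 4.16, 0], [0.4, 0, 2.82, 0, 4.3, 0]]

```text
time_s: 8.8
position: [0.69, 0.0377, 0.2205]
tool_rot: [[0.019, 0.206, 0.978], [-0.004, 0.979, -0.206], [-1.0, 0.0, 0.02]]
ft_force: [-4.8, 3.5, -10.5]
grip_width: 0.0271
```

```bash
python3 arc.py -.06 -.08 -.1 -.12
```

```text
t 8.8 q [ -6.6  37.4  52.8  -0.1  88.7 -84.7] point in console [ 18.    1.1 214.5] F_console [ -5.5   2.4 -10.5] tilt 1.1 w 0.0271
r,angle 88.80103586046258 -0.07939698546325671
-0.06 [-0.01, -0.0, -0.07, -0.04, -0.09, 0.0]
-0.08 [-0.0, 0.0, 0.0, -0.04, 0.02, 0.0]
-0.1 [0.0, 0.0, 0.08, -0.04, 0.14, 0.0]
-0.12 [0.01, 0.0, 0.15, -0.04, 0.25, -0.0]
```

Call:
arm_command:
  plan:
    - [[0, 0, 0.06, 0, 0.1, 0], [0, 0, 0.12, 0, 0.15, 0], [0, 0, 0.12, 0, 0.15, 0]]

```text
time_s: 9.1
position: [0.6926, 0.0372, 0.2204]
tool_rot: [[0.004, 0.206, 0.979], [-0.001, 0.979, -0.206], [-1.0, -0.0, 0.004]]
ft_force: [-4.6, 2.8, -9.8]
grip_width: 0.0277
```

```bash
python3 arc.py -.06
```

```text
t 9.1 q [ -6.7  38.   51.5  -0.   90.2 -84.8] point in console [ 20.6   1.1 214.4] F_console [-5.1  1.8 -9.8] tilt 0.3 w 0.0277
r,angle 88.87752411851906 -0.108345484854808
-0.06 [-0.02, -0.0, -0.18, -0.04, -0.24, 0.0]
```

Call:
arm_command:
  plan:
    - [[0, 0, 0.06, 0, 0, 0], [0, 0, 0.12, 0, 0, 0], [0, 0, 0.12, 0, 0, 0]]

```text
time_s: 9.4
position: [0.6953, 0.0366, 0.2203]
tool_rot: [[0.004, 0.206, 0.979], [-0.001, 0.979, -0.206], [-1.0, -0.0, 0.004]]
ft_force: [-5.2, 4.8, -10.3]
grip_width: 0.0275
```

```bash
python3 arc.py -.06
```

```text
t 9.4 q [ -6.7  38.4  50.9  -0.   90.5 -84.8] point in console [ 23.4   1.1 214.3] F_console [ -6.    3.7 -10.3] tilt 0.2 w 0.0275
r,angle 89.19799198214905 -0.13930820839925803
-0.06 [-0.02, -0.0, -0.29, -0.04, -0.24, 0.0]
```

Run:
```python
from mv import *
from rig import get_image
import cv2
w=get_image("wrist")["img"][100:400,120:520,::-1];a=get_image("side")["img"][140:260,200:328,::-1]
cv2.imwrite("pics/p4.png",np.hstack([cv2.resize(a,(400,375),interpolation=cv2.INTER_CUBIC),cv2.resize(w,(400,375))]))
```

```text
(no output)
```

View pics/p4.png

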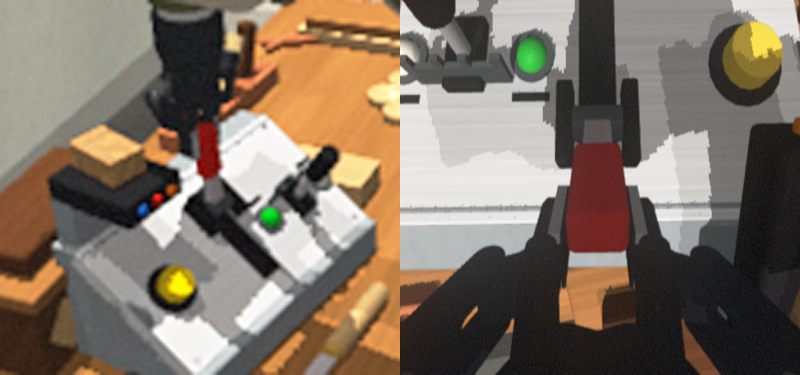

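Call:
arm_command:
  plan:
    - [[0, 0, 0, 0, 0, 0], [0, 0, 0, 0, 0, 0], [0, 0, 0, 0, 0, 0], [0, 0, 0, 0, 0, 0], [-1, 0, 0, 0, 0, 0], [-2, 0, 0, 0, 0, 0], [-4, 0, 0, 0, 0, 0], [-5, 0, 0, 0, 0, 0], [-5, 0, -2, 0, 0, 0], [-5, 0, -4, 0, 0, 0]]
  jaw: 0.3

```text
time_s: 10.5
position: [0.5978, 0.0565, 0.3463]
tool_rot: [[0.013, 0.208, 0.978], [-0.003, 0.978, -0.208], [-1.0, -0.001, 0.013]]
ft_force: [-0.5, 0.7, 0.9]
grip_width: 0.0598
```

Call:
arm_command:
  plan:
    - [[0, 0, -2, 0, 0, 0], [0, 0, -2, 0, 0, 0], [0, 0, -3, 0, 0, 0]]

```text
time_s: 10.8
position: [0.5245, 0.072, 0.3457]
tool_rot: [[0.012, 0.208, 0.978], [-0.003, 0.978, -0.208], [-1.0, -0.001, 0.012]]
ft_force: [-0.6, -0.5, 0.2]
grip_width: 0.0595
```

Run:
```python
from mv import *
from rig import get_image
import cv2
here(6)
w=get_image("wrist");a=get_image("side");np.save("w2.npy",w,allow_pickle=True)
for d in(w,a):
    print("pred up/drop grip",proj(d,C(P0,(11,0,201))).round(0),proj(d,C(P0,(-59,0,153))).round(0), "btn",proj(d,C(P0,PTS["btn"])).round(0),"seltip 0,+.62",[proj(d,C(P0,np.array([-29,-105,96])+95*(np.cos(t)*N+np.sin(t)*np.array([0,1,0])))).round(0) for t in(0,.62)])
cv2.imwrite("pics/p5.png",np.hstack([cv2.resize(a["img"][140:260,200:328,::-1],(400,375),interpolation=cv2.INTER_CUBIC),cv2.resize(w["img"][100:400,120:520,::-1],(400,375))]))
```

```text
t 10.8 q [ -4.9  16.7  67.4  -0.1  95.2 -83. ] point in console [-150.9    1.2  339.7] F_console [-0.5 -0.6  0.2] tilt 0.7 w 0.0595
pred up/drop grip [318. 335.] [318. 256.] btn [407. 261.] seltip 0,+.62 [array([220., 246.]), array([273., 248.])]
pred up/drop grip [267. 188.] [284. 205.] btn [257. 229.] seltip 0,+.62 [array([306., 188.]), array([295., 198.])]
```

View pics/p5.png

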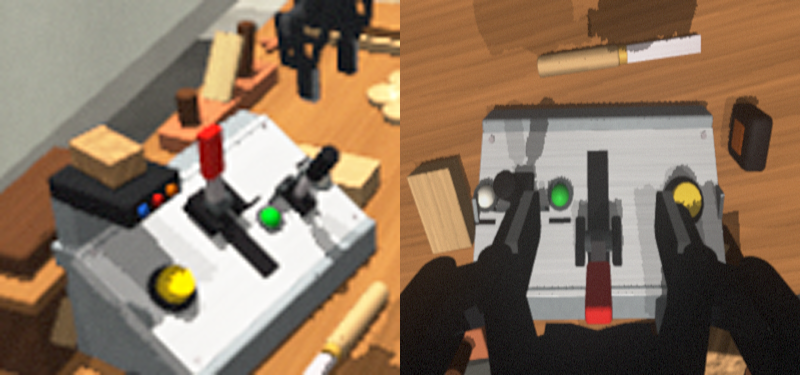

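The main lever stays up after release (viewed from both cameras). Next is the selector: straddle its handle with open fingers, square to the panel, then push toward +y (green).

Run:
```python
from mv import *
v=np.array([-29,-102,96])
rows([(v+h*N,6,tool(35)) for h in (140,85)])
```

```text
[5.27, -4.14, 1.55, -0.04, -5.71, 0.02]
[7.09, -4.13, 2.79, -0.04, -5.71, 0.02]
```

Call:
arm_command:
  plan:
    - [[1.5, -2, 0, 0, -1.4, 0], [3, -4.14, 0.5, 0, -2.8, 0], [4, -4.14, 1, 0, -4.2, 0], [5.27, -4.14, 1.55, 0, -5.7, 0], [5.27, -4.14, 1.55, 0, -5.7, 0], [5.27, -4.14, 1.55, 0, -5.7, 0]]

```text
time_s: 11.5
position: [0.5417, -0.0384, 0.2117]
tool_rot: [[0.557, 0.209, 0.803], [-0.12, 0.978, -0.171], [-0.822, -0.001, 0.57]]
ft_force: [0.2, 0.4, 0.6]
grip_width: 0.0598
```

Run:
```python
from mv import *
from rig import get_image
import cv2
here(6)
v=np.array([-29,-102,96]);rows([(v+h*N,6,tool(35)) for h in (85,)])
w=get_image("wrist");cv2.imwrite("pics/p6.png",w["img"][:,:,::-1])
```

```text
t 11.5 q [ -18.    13.7  102.8    6.9   29.  -101. ] point in console [-108.5 -103.5  206.8] F_console [0.1 0.4 0.6] tilt 34.8 w 0.0598
[2.05, 0.07, 0.07, -0.05, -0.04, 0.05]
```

View pics/p6.png

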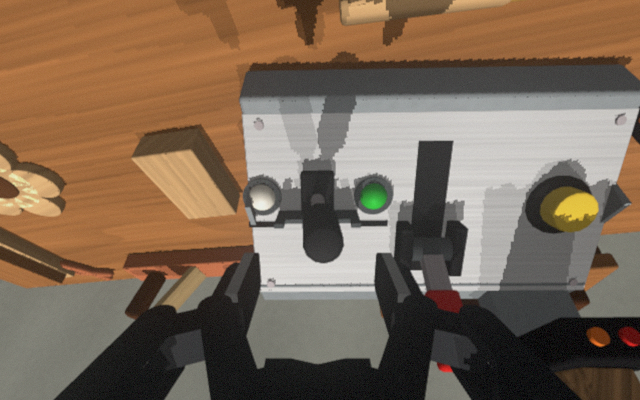

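The handle tip (323,243) is centred between the fingers (mid ≈318), and the green lamp (374,195) is on the +y side. I'll descend and then push +y.

Call:
arm_command:
  plan:
    - [[0.7, 0.07, 0.03, 0, 0, 0], [1.4, 0.07, 0.06, 0, 0, 0], [2.05, 0.07, 0.07, 0, 0, 0], [2.05, 0.07, 0.07, 0, 0, 0]]

```text
time_s: 11.95
position: [0.574, -0.0426, 0.1724]
tool_rot: [[0.557, 0.208, 0.804], [-0.119, 0.978, -0.17], [-0.822, -0.001, 0.57]]
ft_force: [0.5, -0.4, 0.7]
grip_width: 0.0599
```

```bash
python3 -c "
from mv import *
here(6)"
```

```text
t 11.95 q [ -17.3   20.   101.5    7.3   24.  -101. ] point in console [ -76.  -101.1  167.4] F_console [ 0.6 -0.3  0.7] tilt 34.7 w 0.0599
```

Call:
arm_command:
  plan:
    - [[0, 0.25, 0, 0, 0, 0], [0, 0.5, 0, 0, 0, 0], [0, 0.75, 0, 0, 0, 0], [0, 1.0, 0, 0, 0, 0], [0, 1.25, 0, 0, 0, 0], [0, 1.5, 0, 0, 0, 0], [0, 1.7, 0, 0, 0, 0], [0, 1.9, 0, 0, 0, 0], [0, 2.1, 0, 0, 0, 0], [0, 2.1, 0, 0, 0, 0]]

```text
time_s: 12.95
position: [0.5837, 0.0098, 0.1734]
tool_rot: [[0.559, 0.207, 0.803], [-0.119, 0.978, -0.169], [-0.821, -0.001, 0.571]]
ft_force: [0.7, 0.3, -0.3]
grip_width: 0.0601
```

Run:
```python
from mv import *
from rig import get_image
import cv2
here(6)
w=get_image("wrist")["img"][:,:,::-1];a=get_image("side")["img"][140:260,200:328,::-1]
cv2.imwrite("pics/p7.png",np.hstack([cv2.resize(a,(320,300),interpolation=cv2.INTER_CUBIC),cv2.resize(w,(480,300))]))
```

```text
t 12.95 q [-10.2  20.8  99.9  -2.5  24.5 -86.4] point in console [-77.1 -47.8 168.5] F_console [ 0.6  0.5 -0.3] tilt 34.8 w 0.0601
```

View pics/p7.png

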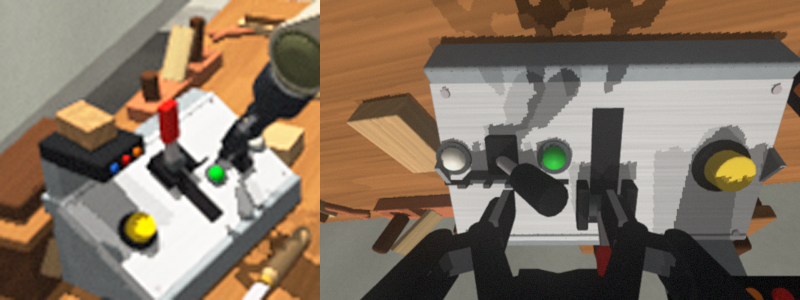

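The selector leans to the green side, and contact force is near zero, so it has snapped past the finger. I'll withdraw straight back along the tool and do the final check.

Call:
arm_command:
  plan:
    - [[-1, 0, 0, 0, 0, 0], [-2, 0, 0, 0, 0, 0], [-3.5, 0, 0, 0, 0, 0], [-5, 0, 0, 0, 0, 0], [-5, 0, 0, 0, 0, 0], [-5, 0, 0, 0, 0, 0], [-5, 0, 0, 0, 0, 0], [-5, 0, 0, 0, 0, 0]]

```text
time_s: 13.85
position: [0.5139, 0.0239, 0.2745]
tool_rot: [[0.556, 0.208, 0.804], [-0.119, 0.978, -0.17], [-0.822, -0.001, 0.569]]
ft_force: [0.5, -0.4, -0.1]
grip_width: 0.0597
```

Run:
```python
from mv import *
from rig import get_image
import cv2
here(6)
W=get_image("wrist");A=get_image("side")
for d in(W,A): print("seltip 0,.4,.62",[proj(d,C(P0,np.array([-29,-105,96])+95*(np.cos(t)*N+np.sin(t)*np.array([0,1,0])))).round(0).tolist() for t in(0,.4,.62)])
w=W["img"][:,:,::-1];a=A["img"][140:260,200:328,::-1]
cv2.imwrite("pics/p8.png",np.hstack([cv2.resize(a,(320,300),interpolation=cv2.INTER_CUBIC),cv2.resize(w,(480,300))]))
```

```text
t 13.85 q [-10.    6.7  99.7  -1.9  38.9 -86.9] point in console [-148.3  -48.   269.6] F_console [ 0.6 -0.3 -0.1] tilt 34.7 w 0.0597
seltip 0,.4,.62 [[251.0, 203.0], [296.0, 200.0], [317.0, 196.0]]
seltip 0,.4,.62 [[306.0, 188.0], [300.0, 194.0], [295.0, 198.0]]
```

View pics/p8.png

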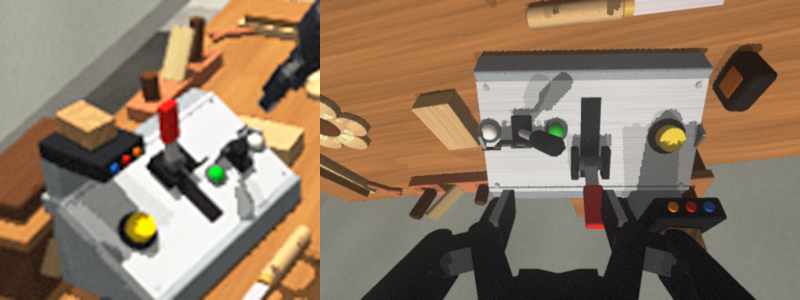

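Run:
```python
from mv import *
from rig import get_image
import cv2
W=get_image("wrist");g=cv2.cvtColor(W["img"],cv2.COLOR_RGB2GRAY)
m=(g[165:215,255:345]<45).astype(np.uint8);n,l,st,c=cv2.connectedComponentsWithStats(m);i=1+st[1:,4].argmax();obs=(l==i)
def sil(t): # predicted handle silhouette (45-95 mm, dia 26)
    d=np.cos(t)*N+np.sin(t)*np.array([0,1,0]);u=np.cos(t)*np.array([0,1,0])-np.sin(t)*N;x=np.array([.819,0,.574])
    pts=[proj(W,C(P0,np.array([-29,-105,96])+s*d+13*(np.cos(k)*u+np.sin(k)*x))) for s in(45,95) for k in np.linspace(0,6.28,24)]
    z=np.zeros(g.shape,np.uint8);cv2.fillConvexPoly(z,cv2.convexHull(np.float32(pts)).astype(np.int32),1);return z[165:215,255:345]>0
for t in np.arange(.2,.75,.06): s=sil(t);print(round(t,2),round((s&obs).sum()/(s|obs).sum(),3))
```

```text
0.2 0.0
0.26 0.0
0.32 0.0
0.38 0.0
0.44 0.0
0.5 0.01
0.56 0.014
0.62 0.014
0.68 0.014
0.74 0.013
```

Run:
```python
from mv import *
from rig import get_image
import cv2
W=get_image("wrist");g=cv2.cvtColor(W["img"],cv2.COLOR_RGB2GRAY)
print(g[170:215:6,265:340:5])
for th in(55,70,85):
  obs=g[165:215,265:345]<th;best=[]
  for t in np.arange(.2,.75,.03):
    d=np.cos(t)*N+np.sin(t)*np.array([0,1,0]);u=np.cos(t)*np.array([0,1,0])-np.sin(t)*N;x=np.array([.819,0,.574])
    pts=[proj(W,C(P0,np.array([-29,-105,96])+s*d+13*(np.cos(k)*u+np.sin(k)*x))) for s in(45,95) for k in np.linspace(0,6.28,24)]
    z=np.zeros(g.shape,np.uint8);cv2.fillConvexPoly(z,cv2.convexHull(np.float32(pts)).astype(np.int32),1);s=z[165:215,265:345]>0
    best.append((round((s&obs).sum()/(s|obs).sum(),3),round(t,2)))
  print(th,obs.sum(),sorted(best)[-4:])
```

```text
[[ 55  49  45  44 103 105 102  73  75  97 102  88  91 164 217]
 [ 97  96  84  85  47  43  47  45  82 134 147 126  90 193 214]
 [ 49 132 145  49  48  45  49  49  43  48  44  93  93 184 183]
 [ 54  57  52  51  50  52  43  50  44  46  46  49 151 187 166]
 [ 92  86  87  83  50  51  50  53  52  51  50  49  72 187 137]
 [208 205 205 203 203 196  56  56  52  48  51  50 195 195  59]
 [209 210 211 207 213 210 211 213 146  53  49 191 213 200  56]
 [213 216 212 211 216 210 213 217 212 213 213 213 212 206  55]]
55 1360 [(np.float64(0.585), np.float64(0.65)), (np.float64(0.591), np.float64(0.56)), (np.float64(0.595), np.float64(0.62)), (np.float64(0.599), np.float64(0.59))]
70 1617 [(np.float64(0.581), np.float64(0.65)), (np.float64(0.596), np.float64(0.56)), (np.float64(0.601), np.float64(0.62)), (np.float64(0.608), np.float64(0.59))]
85 1817 [(np.float64(0.556), np.float64(0.65)), (np.float64(0.567), np.float64(0.56)), (np.float64(0.582), np.float64(0.62)), (np.float64(0.588), np.float64(0.59))]
```

The best silhouette match is at about 0.6 rad, so the selector is fully in the green notch. The main lever is up and the robot is clear, so I'll hand in.

```bash
python3 -c "
from rig import workorder
print(workorder.close_job())"
```

```text
the job is handed in; nothing more can be done
None
```

The safety check is done in the order asked, and I handed the job in at about 14 s; the interface reports no verdict.

- **Test button:** I pressed it square to the panel with closed fingers. It bottomed at about 25 N, and pictures from the wrist and side cameras showed the red main lever dropped.
- **Main lever:** I gripped the handle and lifted it past upright until it latched. It was still up in both cameras 0.9 s after release and again in the last picture. While lifting, the measured angle went past the nominal −0.1 stop (to −0.14) with no rise in force. I put this down to position error or the pads slipping on the handle.
- **Selector:** I pushed it towards +y, the green lamp's side; it was never moved towards the white lamp. The last picture shows it leaning to green, and a fit of its outline gave about 0.6 rad. The outline overlap was only about 0.6, so that angle is approximate. A first try at this fit failed because I had set the dark threshold wrong.
- **Surroundings:** The gripper ended well clear with force near zero. The cork block, chisel, tape and offcut looked unmoved in the last pictures. The other items were not checked one by one, but the arm never worked near them.

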